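# Close the coffee grinder's keyed lid on the shop counter

### The job

The lid of the coffee grinder is standing proud because its notch is not over the locating pin. With a fingertip, push the lid's bar round until the notch lines up with the pin, then press the lid down until it is fully home on the grinder, and take the hand away. Do not pinch the bar or lift the lid, and leave the tin, the mug and the carton where they stand.

Things in the scene. Friction and masses are not known exactly. Their poses are not given: they have to be found in the camera images.
- grinder: Counter-top coffee grinder, fixed: round dark housing 128 mm across (144 at the foot) with a light metal bowl rim. Origin: centre of its underside, z up. Its x axis points from the bowl's axis towards the locating pin; under the pin a metal lug 24 mm wide sticks out to 75 mm from the axis. The pin may face up to about 60 degrees either side of straight away from the robot.
- deck (a point): Middle of the flat top of the bowl rim, on the bowl's axis, 130 mm above the counter, where the flange seats. At the start a stiff plunger under the stem holds the flange 13 mm above it, clear of the pin. A downward push of about 3 to 6 N sinks the lid, and it stays where left. It reaches the deck only with the notch over the pin; otherwise the flange stops on the pin.
- pin (a point): Top of the locating pin: a fixed steel tongue with a rounded top, 8 mm wide, 16 mm long radially (47 to 63 mm from the bowl's axis), 10 mm high above the deck. This point is at its middle, 55 mm from the axis, 140 mm above the counter. Its outer end shows beyond the lid's edge.
- lid: Loose dark round lid, about 0.25 kg: flange 112 mm across, 8 mm thick, on a stem 18 mm thick and 45 mm long, which stands in the grinder's central sleeve (1 mm play), so it turns easily about the vertical. Origin: on its axis at the flange's underside, z up; x points to the notch. It starts with the notch 40 to 180 degrees from the pin, either way, underside 143 mm above the counter.
- notch (a point): Middle of the notch at the flange's top face, 55 mm from the lid's axis: an open slot in the lid's edge, 16 mm wide, cut in from the rim to 42 mm from the axis, right through the flange. Home needs it within about 4 mm of the pin sideways.
- bar_top (a point): Centre of the top of the lid's steel bar, on the lid's axis, 26 mm above the flange's underside (18 mm above the flange's top face). The bar is 80 mm long along the lid's x axis (one end points to the notch), 14 mm wide, 18 mm high, with upright sides. Pushing sideways near an end of it turns the lid with 1 to 3 N; pressing on its middle sinks the lid evenly.
- bar_left: The half of the bar on the lid's +y side (its left flank looking towards the notch), from the flange's top face to 14 mm above it; same origin and axes as the lid.
- bar_right: The half of the bar on the lid's -y side (its right flank); same origin and axes as the lid.
- coffee_tin: Bystander: loose round tin, 76 mm across, 115 mm tall. Origin: centre of its underside.
- cup: Bystander: loose white mug, 76 mm across without its handle, 75 mm tall. Origin: centre of its underside.
- filter_pack: Bystander: loose carton, 60 x 90 x 70 mm high. Origin: centre of its underside.
Things that resemble listed ones, but are neither listed nor needed, are in the scene too. Of the things that look like the lid, the smallest one is meant.

How it is judged:
By the outcome, as a careful person would: the job done as asked, in the order asked, and still so for the second after the job is handed in, with the robot touching nothing.
It also fails if it takes over 64 s, if anything falls off the work surface, if the arm or the gripper's body presses on something with over 40 N, if the wrist force passes 120 N, or if a joint passes its speed limit or range.

### The arm

A 6-joint arm with a two-finger parallel gripper is mounted at the origin on the work surface. World frame = base frame: x ahead of the robot, y to its left, z up, the work surface at z = 0. Lengths are in mm, angles in rad, forces in N, time in s.
With the tool pointing down it reaches from about 350 to 975 mm from the base axis. Payload 7.1 kg.
Tool frame: the origin (TCP) lies midway between the tips of the shut fingers; the grasp point (between the pads) lies ctrl.tcp_to_grasp behind it (ctrl.tcp_to_grasp is the distance from the TCP to the grasp point, in mm); z points along the fingers, y is the direction in which the jaws open and shut (so a half turn about z gives the same grasp; the last joint's range is limited). The gripper opens to 88 mm and grips with 3 to 60 N. Pads are 20 mm wide; open, the fingers measure 115 mm over their backs; the gripper's body (75 mm by 178 mm) begins 61 mm behind the grasp point.
Start: joints at [1.155, 0.423, 1.63, -0, 1.089, -0.019], TCP at [241.511, 576.435, 222.675] pointing down, gripper open.
Joint ranges: [-3, 3], [-0.9, 2.11], [0.09, 2.58], [-1.31, 4.45], [0.11, 2.69], [-2.54, 2.54]. Speed limits (rad/s): [2.39, 2.39, 3.01, 3.14, 3.14, 3.14].

### API

Orientations are given as a rotation vector (axis times angle).
In Python, from workcell import ctrl gives the robot as it stands.
- The arm moves only by the tool play_rows, never from a script. Its argument "increments" is text: rows parted by semicolons, each of 5 numbers parted by spaces: the opening, from 0 (shut) to 1 (fully open), then the shift along the world's x, y, z in m, then the turn about the world's z in degrees. A call has 1 to 20 rows; each row shifts and turns the commanded pose from where the row before left it; what a row does not reach is not made up. A row lasts 1/10 s, in which the tool goes at most 50 mm and 8.59 degrees, less where a joint would pass 70% of its speed; a pose out of reach is approached as far as the arm can. A call is refused whole if a number of a shift passes 0.05 or a number of a turn 8.59, either way. A call with a gripper value outside its range is refused whole. The fingers move at their own pace and stop on an object; the grip force is fixed at half the most. Time passes only in rows, so rows that do not move let the fingers close. It gives the time, the measured TCP pose, the force and the opening at its end, in the units of the state.
- ctrl.get_obs(): the state, without advancing time (a new reading comes with each control period).
- ctrl.get_image(name): name is "scene" or "side" or "wrist"; returns a dict with "img" (384x512x3 uint8, red, green, blue), "range_z" (384x512 float32, mm along the optical axis (not along the pixel's ray), 0 where there is no reading), "vertical_fov" (degrees; the focal length in pixels is half the picture's height over the tangent of half this angle, whatever the lens; pixels are square), "cx", "cy" (the principal point, pixels), "origin" and "attitude" of the camera in the world. Camera axes: x right, y down, z forward; pixel columns grow to the right and rows downward; lengths in mm; the calibration is good to about 2 mm. A picture is of the moment at which its call begins.
- ctrl.close_job(): hands the job in, once; it reports no verdict.
The state is a dict: "t": time; "qpos": joint angles; "qvel": joint speeds; "joint_torque": joint torques, N m; "ee_pos": TCP position; "orientation": TCP orientation; "ft_force": force on the tool from outside, world axes, zero at the start; "moment": the same for the moment, N m; "width": finger opening in mm.
Only numpy, scipy, OpenCV 4.12 (cv2) and the standard library are available. Lean on these libraries where they do the work, as an engineer would, in place of code of your own. Each camera call takes 0.05 s, during which the arm holds its last target. There are 200 camera calls.

## Working session

There is one attempt and no reset: what is moved stays moved. The work goes in short steps, Python scripts to look and compute and a tool call to move; the robot and the scene stay as the last step left them, time stands still between calls to the robot, and variables do not carry over. Pictures are saved under pics/ and viewed, on a budget of 10 in all, crops included, one or two more only if the job needs it, and the job is handed in when it is done.

Besides the shell and the picture viewer there is one more tool, called after ">>>" in YAML: its name, and indented under it one key for each argument. play_rows: Moves the arm, as the interface text tells. Its arguments: {"type":"object","properties":{"increments":{"type":"string"}},"required":["increments"]}

```bash
mkdir -p pics; cat > h.py <<'E'
import numpy as np, cv2
from scipy.spatial.transform import Rotation as R
from workcell import ctrl
def cam(n):
    d=ctrl.get_image(n); a=np.array(d["attitude"],float)
    d["R"]=a if a.shape==(3,3) else R.from_rotvec(a).as_matrix()
    d["f"]=192/np.tan(np.radians(d["vertical_fov"]/2)); d["o"]=np.array(d["origin"],float); return d
def cloud(d):
    v,u=np.mgrid[:384,:512]; z=d["range_z"]
    p=np.stack([(u-d["cx"])/d["f"]*z,(v-d["cy"])/d["f"]*z,z],-1)
    return p@d["R"].T+d["o"]
def ray(d,u,v,h):
    r=d["R"]@np.array([(u-d["cx"])/d["f"],(v-d["cy"])/d["f"],1]); return d["o"]+r*(h-d["o"][2])/r[2]
def save(d,n): cv2.imwrite("pics/"+n,d["img"][:,:,::-1])
E
python3 - <<'E'
from h import *
a=[cam(n) for n in("scene","side")]
for d in a: print(d["o"],d["attitude"],d["f"],(d["range_z"]>0).mean())
cv2.imwrite("pics/1.png",cv2.resize(np.vstack([d["img"] for d in a]),None,fx=.78,fy=.78)[:,:,::-1])
print(ctrl.get_obs())
import pickle; pickle.dump(a,open("a.pkl","wb"))
E
```

```text
[1116.58027727  -94.30157327  664.45748918] [-1.90188711 -1.66046903  0.61930831] 361.17584705443835 0.9960123697916666
[ 396.74976112 -654.52904561  692.63192795] [-2.25901558  0.34774643 -0.18209373] 391.9114785060415 0.9959259033203125
{'t': 0.1, 'qpos': array([ 1.15500800e+00,  4.23753323e-01,  1.63060385e+00, -5.52347849e-05,
        1.08857621e+00, -1.90119846e-02]), 'qvel': array([-0.00042137, -0.0030583 , -0.0001613 ,  0.00024832, -0.00134673,
       -0.00104538]), 'joint_torque': array([ 3.69403351e-04, -5.45614886e+01, -2.74322820e+01,  6.46097423e-02,
        1.88437407e-02, -1.66844177e-05]), 'ee_pos': array([241.3276176 , 575.9951903 , 221.99017196]), 'orientation': array([-6.19087313e-01, -3.07974255e+00,  2.07286479e-03]), 'ft_force': array([-0.2619969 , -0.46515344,  0.4489112 ]), 'moment': array([-0.00644022,  0.0423982 ,  0.01833274]), 'width': 88.01115557121973}
```

View pics/1.png

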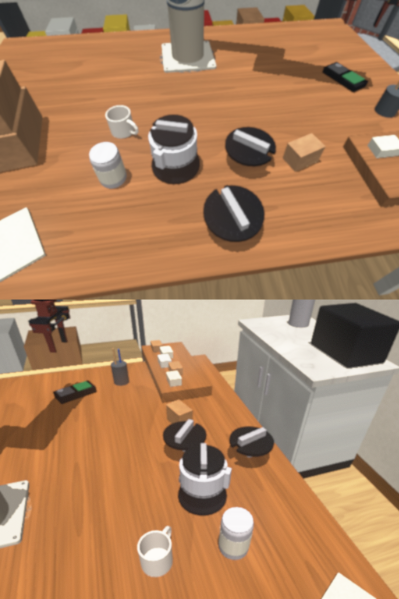

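The grinder with the proud lid is at about (175,145) in the scene picture, and its lug is at the lower left of the rim. Two lookalike lids lie to its right, the tin and mug are to its left, and the carton is at (304,150). Next I'll make a metric top-down map from both clouds.

```bash
python3 - <<'E'
from h import *
import pickle
a=pickle.load(open("a.pkl","rb"))
c=ray(a[0],175/.78,127/.78,155); print("c0",c)
out=[]
for d in a:
    P=cloud(d); m=(np.hypot(P[...,0]-c[0],P[...,1]-c[1])<110)&(P[...,2]>100)&(P[...,2]<200)
    d["P"]=P; z=P[...,2][m]; print(m.sum(), np.histogram(z,bins=range(100,200,4)))
    fl=m&(np.abs(P[...,2]-151)<2.5); q=P[fl]; 
    (x,y),r=cv2.minEnclosingCircle(q[:,:2].astype(np.float32)); print("flange",x,y,r,q[:,2].mean())
    b=m&(P[...,2]>163); q=P[b][:,:2].astype(np.float32); print("bar",cv2.minAreaRect(q),P[b][:,2].max())
    big=cv2.resize(d["img"],None,fx=5,fy=5,interpolation=cv2.INTER_CUBIC)
    v,u=np.where(m); v0,u0=int(v.mean()*5),int(u.mean()*5)
    out.append(big[max(v0-230,0):v0+230,max(u0-230,0):u0+230][:460,:400]); print(u0,v0)
h=min(o.shape[0] for o in out)
cv2.imwrite("pics/2.png",np.hstack([o[:h] for o in out])[:,:,::-1])
E
```

```text
c0 [592.34754693 -88.80013527 155.        ]
2996 (array([  72,   74,   77,   69,   84,   81,  144,  516,   18,   15,   32,
         97, 1259,   86,   56,   59,  127,  130,    0,    0,    0,    0,
          0,    0]), array([100, 104, 108, 112, 116, 120, 124, 128, 132, 136, 140, 144, 148,
       152, 156, 160, 164, 168, 172, 176, 180, 184, 188, 192, 196]))
flange 593.5989990234375 -98.57567596435547 57.20761489868164 150.26653542514651
bar ((593.80322265625, -98.21395111083984), (79.98770904541016, 17.294021606445312), 72.8387680053711) 170.480244828065
1101 883
2979 (array([  84,   94,   91,   99,   94,   84,   96,  554,   37,   13,   17,
         75, 1015,  405,   12,   11,   18,  179,    1,    0,    0,    0,
          0,    0]), array([100, 104, 108, 112, 116, 120, 124, 128, 132, 136, 140, 144, 148,
       152, 156, 160, 164, 168, 172, 176, 180, 184, 188, 192, 196]))
flange 593.1779174804688 -98.08363342285156 57.7960319519043 151.45009688263707
bar ((593.4641723632812, -98.41131591796875), (82.00109100341797, 12.533782005310059), 71.52032470703125) 173.1048918067852
1308 1073
```

View pics/2.png

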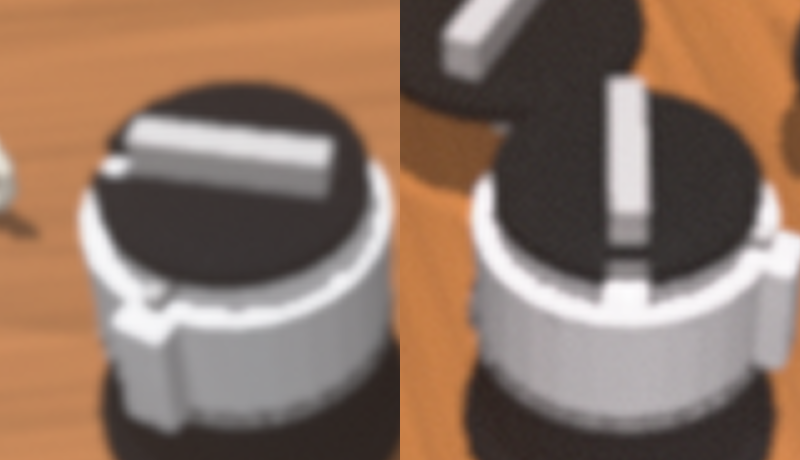

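The notch opens towards the side camera, at about −108° with the bar pointing at it. The lug and pin face +x/−y, at about −40°. I'll measure both angles precisely.

```bash
python3 - <<'E'
from h import *
import pickle
a=pickle.load(open("a.pkl","rb")); C=np.array([593.4,-98.3])
for d in a:
    P=cloud(d); D=P[...,:2]-C; r=np.hypot(*np.moveaxis(D,-1,0)); th=np.degrees(np.arctan2(D[...,1],D[...,0])); z=P[...,2]
    m=(r>67)&(r<78)&(z>85)&(z<136); print("lug",m.sum(),np.percentile(th[m],[2,10,50,90,98]),z[m].max())
    m=(r>56)&(r<66)&(z>135)&(z<143); print("pin",m.sum(),np.sort(th[m]).round(),z[m].round())
    m=(r>45)&(r<54)&(z<143); print("notch",m.sum(),np.percentile(th[m],[0,10,50,90,100]) if m.any() else 0)
    m=(z>167)&(z<175)&(r<45); x,y=np.polynomial.polynomial.polyfit(D[m][:,1],D[m][:,0],1); print("bar",m.sum(),np.degrees(np.arctan2(-1,-y)))
    # obstacles: anything over 90 mm high near
    m=(z>60)&(z<300)&(r>80)&(r<220); k=np.round(P[m]/20)*20; u,n=np.unique(k,axis=0,return_counts=True); print(u[n>12].tolist())
E
```

```text
lug 199 [-44.2235591  -42.05562615 -32.77871469 -26.46045046 -25.72362233] 130.98378331565812
pin 15 [-38. -38. -36. -36. -36. -36. -35. -34. -34. -34. -33. -33. -33. -32.
 -31.] [140. 139. 139. 137. 138. 137. 138. 140. 135. 137. 138. 138. 138. 137.
 135.]
notch 163 [-126.92801885  -55.152794      1.39703966   49.92302359   75.41092616]
bar 201 -106.19932697046627
[[460.0, -260.0, 60.0], [460.0, -260.0, 80.0], [460.0, -240.0, 60.0], [460.0, -220.0, 60.0], [540.0, 80.0, 60.0], [540.0, 100.0, 60.0], [540.0, 120.0, 60.0], [560.0, 60.0, 60.0], [560.0, 80.0, 60.0], [580.0, -280.0, 120.0], [580.0, 60.0, 60.0], [580.0, 80.0, 60.0], [580.0, 80.0, 80.0], [580.0, 80.0, 100.0], [580.0, 100.0, 80.0], [580.0, 100.0, 100.0], [600.0, -300.0, 120.0], [600.0, -280.0, 120.0], [600.0, -260.0, 120.0], [600.0, 40.0, 60.0], [600.0, 60.0, 60.0], [600.0, 80.0, 60.0], [600.0, 100.0, 60.0], [600.0, 100.0, 80.0], [600.0, 100.0, 100.0], [600.0, 120.0, 80.0], [600.0, 120.0, 100.0], [620.0, -300.0, 120.0], [620.0, -280.0, 120.0], [620.0, -260.0, 120.0], [620.0, -240.0, 80.0], [620.0, -240.0, 100.0], [620.0, -240.
[... 2830 characters left out ...]
0], [640.0, -320.0, 80.0], [640.0, -320.0, 100.0], [640.0, -300.0, 100.0], [640.0, -300.0, 120.0], [640.0, -280.0, 120.0], [640.0, -260.0, 120.0], [640.0, 60.0, 60.0], [640.0, 80.0, 60.0], [640.0, 80.0, 80.0], [640.0, 100.0, 60.0], [660.0, 80.0, 60.0], [660.0, 100.0, 60.0], [740.0, -20.0, 60.0], [740.0, 0.0, 60.0], [740.0, 20.0, 60.0], [740.0, 40.0, 60.0], [740.0, 60.0, 60.0], [760.0, -40.0, 60.0], [760.0, -20.0, 60.0], [760.0, -0.0, 60.0], [760.0, 0.0, 80.0], [760.0, 20.0, 80.0], [760.0, 20.0, 100.0], [760.0, 40.0, 60.0], [780.0, -40.0, 60.0], [780.0, -20.0, 60.0], [780.0, -0.0, 60.0], [780.0, 0.0, 80.0], [780.0, 20.0, 80.0], [780.0, 20.0, 100.0], [800.0, -40.0, 60.0], [800.0, -20.0, 60.0]]
```

Measured, with both views agreeing:
- Lid axis is at (593.4, −98.3).
- Bar and notch point to about −107.5°.
- Pin is at about −36.5°.
- Flange top is at about 151 and bar top at about 169, both as expected.

So the lid needs about +71°. I'll push the notch end's right flank with shut fingers, turning the tool along with the bar. First I move over, high up.

>>> play_rows:
  increments: "0 0.0183 -0.0406 0 -5; 0 0.0183 -0.0406 0 -5; 0 0.0183 -0.0406 0 -5; 0 0.0183 -0.0406 0 -5; 0 0.0183 -0.0406 0 -5; 0 0.0183 -0.0406 0 -5; 0 0.0183 -0.0406 0 -5; 0 0.0183 -0.0406 0 -5; 0 0.0183 -0.0406 0 -5; 0 0.0183 -0.0406 0 -5; 0 0.0183 -0.0406 0 -5; 0 0.0183 -0.0406 0 -5; 0 0.0183 -0.0406 0 -5; 0 0.0183 -0.0406 0 -5; 0 0.0183 -0.0406 0 -5; 0 0.0183 -0.0406 0 -5; 0 0.0183 -0.0406 0 -5; 0 0 0 0 0; 0 0 0 0 0; 0 0 0 0 0"

```text
t: 2.1
ee_pos: [551.7, -112.8, 222.2]
orientation: [-2.535, -1.853, 0.001]
ft_force: [0.8, -0.4, -0.4]
width: 0.4
```

```bash
python3 - <<'E'
from h import *
o=ctrl.get_obs(); print(o["ee_pos"],o["qpos"],o["ft_force"],o["width"]); M=R.from_rotvec(o["orientation"]).as_matrix(); print("yaw",np.degrees(np.arctan2(M[1,0],M[0,0])),M[:,2])
d=cam("wrist"); e=cam("side"); print(d["o"])
cv2.imwrite("pics/3.png",np.hstack([cv2.resize(d["img"],(400,300)),cv2.resize(e["img"][140:296,180:388],(400,300))])[:,:,::-1])
P=cloud(e); m=(np.hypot(P[...,0]-552.6,P[...,1]+115)<30)&(P[...,2]<300)&(P[...,2]>190); print("tip",P[m].min(0),P[m].max(0))
E
```

```text
[ 551.71954326 -112.81237909  222.21505147] [-2.22967601e-01  3.34170014e-01  1.76792335e+00  2.95911613e-04
  1.04102416e+00  8.51980390e-02] [ 0.82622833 -0.42978484 -0.37711393] 0.4391943222635418
yaw 72.33482506976755 [-1.43064181e-03  5.86210313e-04 -9.99998805e-01]
[575.91525746 -35.20738415 385.41993379]
tip [ 535.79024395 -129.81220114  223.26933468] [ 563.22762089 -104.19008248  290.9987242 ]
```

View pics/3.png

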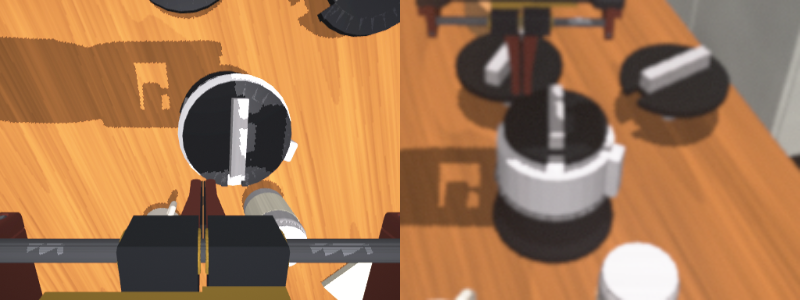

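The wrist view shows the shut fingertips left of the bar's near, notch end, and the side view shows them clear of it. Now I lower them beside the flank and approach gently.

>>> play_rows:
  increments: "0 0 -0.001 -0.012 0; 0 0 -0.001 -0.012 0; 0 0 0 -0.012 0; 0 0 0 -0.012 0; 0 0 0 -0.01 0; 0 0 0 -0.007 0; 0 0 0 0 0; 0 0 0 0 0; 0 0.0024 -0.0008 0 0; 0 0.0024 -0.0008 0 0; 0 0.0019 -0.0006 0 0; 0 0.0019 -0.0006 0 0; 0 0.0010 -0.0003 0 0; 0 0.0010 -0.0003 0 0; 0 0 0 0 0"

```text
t: 3.7
ee_pos: [563.3, -119.2, 157.7]
orientation: [2.537, 1.852, 0.0]
ft_force: [0.4, 0.6, 0.2]
width: 0.6
```

```bash
cat > sweep.py <<'E'
import numpy as np,sys
x,y,t,n=map(float,sys.argv[1:5]); n=int(n); v=complex(x-593.4,y+98.3); s=np.exp(1j*np.radians(t/n))
print("; ".join(f"0 {d.real/1000:.4f} {d.imag/1000:.4f} 0 {t/n:g}" for d in [v*s**i*(s-1) for i in range(n)]))
E
python3 sweep.py 565.2 -119.8 60 20
```

```text
0 0.0012 -0.0014 0 3; 0 0.0012 -0.0014 0 3; 0 0.0013 -0.0013 0 3; 0 0.0014 -0.0012 0 3; 0 0.0014 -0.0012 0 3; 0 0.0015 -0.0011 0 3; 0 0.0016 -0.0010 0 3; 0 0.0016 -0.0009 0 3; 0 0.0017 -0.0008 0 3; 0 0.0017 -0.0008 0 3; 0 0.0017 -0.0007 0 3; 0 0.0018 -0.0006 0 3; 0 0.0018 -0.0005 0 3; 0 0.0018 -0.0004 0 3; 0 0.0018 -0.0003 0 3; 0 0.0018 -0.0002 0 3; 0 0.0019 -0.0001 0 3; 0 0.0019 -0.0000 0 3; 0 0.0019 0.0001 0 3; 0 0.0018 0.0002 0 3
```

>>> play_rows:
  increments: "0 0.0010 -0.0003 0 0; 0 0.0009 -0.0003 0 0"

```text
t: 3.9
ee_pos: [565.1, -119.8, 157.6]
orientation: [-2.537, -1.852, 0.0]
ft_force: [-0.1, 0.3, -0.4]
width: -0.0
```

>>> play_rows:
  increments: "0 0.0012 -0.0014 0 3; 0 0.0012 -0.0014 0 3; 0 0.0013 -0.0013 0 3; 0 0.0014 -0.0012 0 3; 0 0.0014 -0.0012 0 3; 0 0.0015 -0.0011 0 3; 0 0.0016 -0.0010 0 3; 0 0.0016 -0.0009 0 3; 0 0.0017 -0.0008 0 3; 0 0.0017 -0.0008 0 3; 0 0.0017 -0.0007 0 3; 0 0.0018 -0.0006 0 3; 0 0.0018 -0.0005 0 3; 0 0.0018 -0.0004 0 3; 0 0.0018 -0.0003 0 3; 0 0.0018 -0.0002 0 3; 0 0.0019 -0.0001 0 3; 0 0.0019 0 0 3; 0 0.0019 0.0001 0 3; 0 0.0018 0.0002 0 3"

```text
t: 5.9
ee_pos: [597.9, -133.5, 157.7]
orientation: [-1.268, -2.874, 0.0]
ft_force: [-0.3, -0.9, 0.7]
width: 0.3
```

```bash
cat > chk.py <<'E'
from h import *
import sys
o=ctrl.get_obs(); print(o["t"],o["ee_pos"],o["ft_force"],o["qpos"]); M=R.from_rotvec(o["orientation"]).as_matrix(); print("yaw",np.degrees(np.arctan2(M[1,0],M[0,0])))
C=np.array([593.4,-98.3]); im=[]
for n in("scene","side"):
    d=cam(n); P=cloud(d); D=P[...,:2]-C; r=np.hypot(D[...,0],D[...,1]); z=P[...,2]; I=d["img"].astype(int)
    grey=(I.max(-1)-I.min(-1)<25)&(I.min(-1)>110)
    m=(z>150)&(z<175)&(r<45)&grey; q=D[m]; w,V=np.linalg.eigh(np.cov(q.T)); 
    t=m&(z>np.percentile(z[m],97)-4); qt=D[t]; wt,Vt=np.linalg.eigh(np.cov(qt.T))
    print(n,"bar deg",np.degrees(np.arctan2(Vt[1,1],Vt[0,1]))%180-180,"n",t.sum(),"top z",np.median(z[t]),"mid",cv2.minAreaRect(qt.astype(np.float32)))
    f=(r<54)&(I.max(-1)<75)&(z>125)&(z<156); print(" flange z",np.median(z[f]),f.sum())
    u,v=[(130,80),(170,200)][n=="side"] if 0 else (0,0)
    k=(r<75)&(z>100)&(z<175); vv,uu=np.where(k); a,b=int(vv.mean()),int(uu.mean())
    im.append(cv2.resize(d["img"][a-45:a+45,b-45:b+45],(400,400),interpolation=cv2.INTER_CUBIC))
cv2.imwrite("pics/"+sys.argv[1],np.hstack(im)[:,:,::-1])
E
python3 chk.py 4.png
```

```text
5.9 [ 597.94875271 -133.46382727  157.66330912] [-0.34369101 -0.86443724  0.73555683] [-2.38942060e-01  4.83552121e-01  1.70385534e+00 -2.07909210e-04
  9.54309350e-01 -9.78715653e-01]
yaw 132.3927925906524
scene bar deg -59.41561173610657 n 132 top z 167.82119944931668 mid ((0.9024219512939453, -0.15674209594726562), (16.345077514648438, 80.63591003417969), 35.780975341796875)
 flange z 150.0037980437744 773
side bar deg nan n 1 top z 169.4728271824647 mid ((25.297679901123047, -30.77798080444336), (0.0, 0.0), 0.0)
 flange z 151.58101153702455 583chk.py:9: RuntimeWarning: Degrees of freedom <= 0 for slice
  t=m&(z>np.percentile(z[m],97)-4); qt=D[t]; wt,Vt=np.linalg.eigh(np.cov(qt.T))
  c *= np.true_divide(1, fact)
  c *= np.true_divide(1, fact)
```

View pics/4.png

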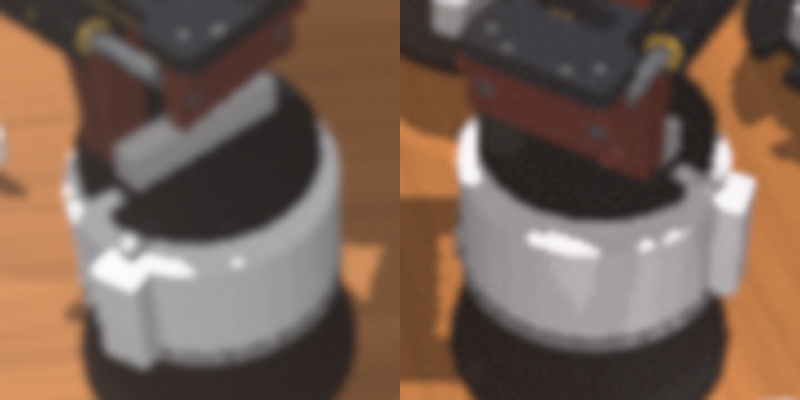

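The lid has turned, and the notch is now just left of the pin in the scene view. The bar reads between −59° and −54°, so about 20° remain. I push 14° more, back off and re-measure.

```bash
python3 sweep.py 597.95 -133.5 14 7
```

```text
0 0.0012 0.0002 0 2; 0 0.0012 0.0002 0 2; 0 0.0012 0.0003 0 2; 0 0.0012 0.0003 0 2; 0 0.0012 0.0003 0 2; 0 0.0012 0.0004 0 2; 0 0.0012 0.0004 0 2
```

>>> play_rows:
  increments: "0 0.0012 0.0002 0 2; 0 0.0012 0.0002 0 2; 0 0.0012 0.0003 0 2; 0 0.0012 0.0003 0 2; 0 0.0012 0.0003 0 2; 0 0.0012 0.0004 0 2; 0 0.0012 0.0004 0 2; 0 0 0 0 0; 0 -0.0027 -0.0042 0 0; 0 -0.0027 -0.0042 0 0; 0 0 0 0 0; 0 0 0 0.03 0; 0 0 0 0.03 0; 0 0 0 0.03 0; 0 -0.03 0 0 0; 0 -0.03 0 0 0; 0 -0.03 0 0 0; 0 -0.03 0 0 0; 0 0 0 0 0; 0 0 0 0 0"

```text
t: 8.0
ee_pos: [481.1, -139.9, 248.2]
orientation: [0.913, 3.005, 0.0]
ft_force: [-0.4, -0.2, 0.5]
width: 0.4
```

```bash
sed -i 's/for n in("scene","side")/for n in("scene","side","wrist")/; s/(400,400)/(266,400)/; s/\[a-45:a+45,b-45:b+45\]/[max(a-60,0):a+60,max(b-40,0):b+40]/' chk.py; python3 chk.py 5.png
```

```text
8.0 [ 481.09230043 -139.89251099  248.18739743] [-0.40782808 -0.2240598   0.4863208 ] [-3.06821678e-01  2.07603719e-01  1.87637014e+00  1.67477865e-04
  1.05625756e+00 -1.28792080e+00]
yaw 146.2081034760524
scene bar deg -41.49722178098551 n 228 top z 168.03548990721424 mid ((1.1427574157714844, -0.7377510070800781), (15.742401123046875, 79.86199951171875), 47.90946578979492)
 flange z 150.14890693569703 1038
side bar deg -41.3643302048408 n 223 top z 169.2726460557783 mid ((0.5834617614746094, -0.7151145935058594), (17.32593536376953, 80.28751373291016), 47.408607482910156)
 flange z 151.39519164884723 883
wrist bar deg -39.5063820989005 n 926 top z 170.00708256229848 mid ((-6.150012969970703, 5.952056884765625), (15.156827926635742, 66.49800109863281), 48.46954345703125)
 flange z 152.09097305392174 5178
```

View pics/5.png

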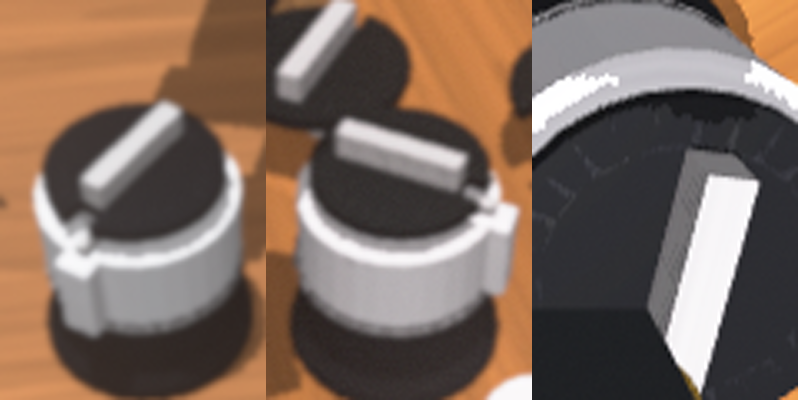

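Bar is at −41.4° in both views, nearly aligned with the pin. Before the last nudge I'll pin down the pin angle from the lug's top face.

```bash
python3 - <<'E'
from h import *
im=[]
for n in("scene","side"):
    d=cam(n); P=cloud(d); z=P[...,2]
    # rim top annulus -> bowl axis
    for C in [np.array([593.4,-98.3]),np.array([594.1,-98.9])]:
        D=P[...,:2]-C; r=np.hypot(D[...,0],D[...,1]); th=np.degrees(np.arctan2(D[...,1],D[...,0]))
        m=(r>66)&(r<74)&(abs(z-130)<3)&(th<10)&(th>-90)
        l=np.radians(th[m]+37); lat=r[m]*np.sin(l)
        p=(r>57)&(r<64)&(z>133)&(z<143)&(th<10)&(th>-90)
        print(n,"lug top",m.sum(),th[m].mean().round(1),"lat range about -37:",lat.min().round(1),lat.max().round(1),"pin",p.sum(),th[p].mean().round(1),np.ptp(th[p]).round(1))
    u=z.copy(); m=(np.hypot(*(np.moveaxis(P[...,:2]-np.array([593.4,-98.3])-60*np.array([.8,-.6]),-1,0)))<25)&(z>100)
    v,c=np.where(m); a,b=int(v.mean()),int(c.mean()); im.append(cv2.resize(d["img"][a-22:a+22,b-22:b+22],(400,400),interpolation=cv2.INTER_CUBIC))
cv2.imwrite("pics/6.png",np.hstack(im)[:,:,::-1])
E
```

```text
scene lug top 39 -35.4 lat range about -37: -10.0 13.5 pin 19 -34.5 11.0
scene lug top 35 -35.1 lat range about -37: -8.5 13.6 pin 16 -34.6 7.5
side lug top 34 -37.4 lat range about -37: -11.8 13.3 pin 14 -37.6 8.9
side lug top 34 -37.1 lat range about -37: -11.7 13.4 pin 12 -37.6 9.0
```

View pics/6.png

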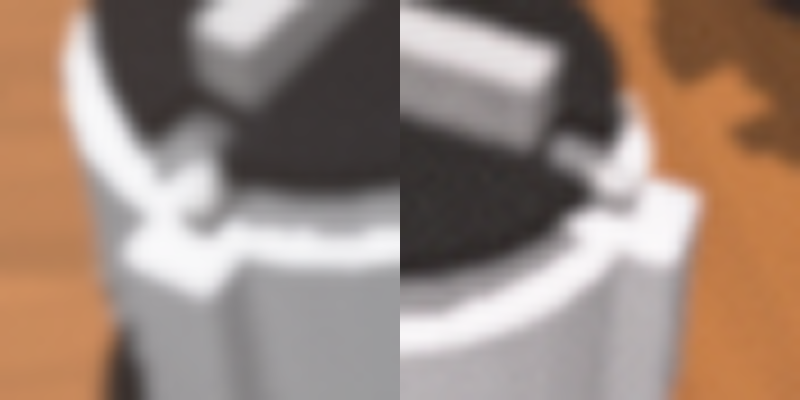

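The pin is at about −36° and the bar at −41.4°, with the notch just short of the pin in both views. I'll nudge about 5.4° more with the same contact, then back off again to check.

>>> play_rows:
  increments: "0 0.03 0 0 0; 0 0.03 0 0 0; 0 0.03 0 0 0; 0 0.03 0 0 0; 0 0 0 0 0; 0 0 0 -0.03 0; 0 0 0 -0.03 0; 0 0 0 -0.03 0; 0 0 0 0 0; 0 0.0027 0.0042 0 0; 0 0.0027 0.0042 0 0; 0 0.001 0.0004 0 1.8; 0 0.001 0.0004 0 1.8; 0 0.001 0.0005 0 1.8; 0 0 0 0 0; 0 -0.0024 -0.0044 0 0; 0 -0.0024 -0.0044 0 0; 0 0 0 0.03 0; 0 0 0 0.03 0; 0 0 0 0.03 0"

```text
t: 10.25
ee_pos: [604.1, -139.2, 248.8]
orientation: [-0.77, -3.045, 0.0]
ft_force: [0.7, 0.0, -0.8]
width: 0.3
```

>>> play_rows:
  increments: "0 -0.03 0 0 0; 0 -0.03 0 0 0; 0 -0.03 0 0 0; 0 -0.03 0 0 0; 0 0 0 0 0; 0 0 0 0 0"

```text
t: 10.85
ee_pos: [484.6, -139.2, 248.4]
orientation: [0.77, 3.044, -0.0]
ft_force: [-0.7, 0.5, 0.6]
width: 0.4
```

```bash
sed -i 's/,"wrist")/)/; s/(266,400)/(400,400)/; s/max(a-60,0):a+60,max(b-40,0):b+40/a-10:a+40,(b-45 if n=="scene" else b+0):(b+5 if n=="scene" else b+50)/' chk.py; python3 chk.py 7.png
```

```text
10.85 [ 484.64738486 -139.19391161  248.35727233] [-0.74065062  0.53177542  0.62726549] [-3.03313427e-01  2.12295346e-01  1.86980586e+00  6.09003983e-05
  1.05791204e+00 -1.37849300e+00]
yaw 151.60152622862157
scene bar deg -35.809348308757365 n 224 top z 167.96686518824447 mid ((1.0690269470214844, -0.43747520446777344), (15.732502937316895, 80.21256256103516), 54.528324127197266)
 flange z 150.09834717226983 1068
side bar deg -35.50336694298076 n 229 top z 169.44037217664527 mid ((0.7236957550048828, -0.9353847503662109), (17.652786254882812, 80.18377685546875), 54.87467956542969)
 flange z 151.41373536311136 888
```

View pics/7.png

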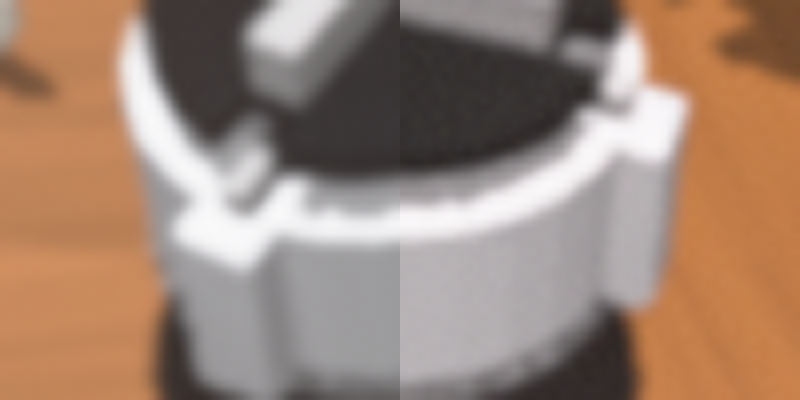

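Bar is at −35.6° against the pin at −36°, and the pin shows inside the slot in both views, so they are aligned. I move over the middle of the bar and press gently.

>>> play_rows:
  increments: "0 0.0365 0.0135 0 0; 0 0.0365 0.0135 0 0; 0 0.0364 0.0135 0 0; 0 0 0 0 0; 0 0 0 -0.03 0; 0 0 0 -0.03 0; 0 0 0 -0.016 0; 0 0 0 0 0; 0 0 0 -0.002 0; 0 0 0 -0.002 0; 0 0 0 -0.002 0; 0 0 0 -0.002 0; 0 0 0 0 0"

```text
t: 12.25
ee_pos: [594.5, -98.4, 164.4]
orientation: [0.768, 3.044, 0.0]
ft_force: [-0.3, 0.0, 4.1]
width: 0.4
```

It is sinking at about 4 N. At 164 the flange is still above the pin top, so I continue slowly.

>>> play_rows:
  increments: "0 0 0 -0.001 0; 0 0 0 -0.001 0; 0 0 0 -0.001 0; 0 0 0 -0.001 0; 0 0 0 -0.001 0; 0 0 0 -0.001 0; 0 0 0 0 0"

```text
t: 12.95
ee_pos: [593.8, -98.2, 157.5]
orientation: [-0.769, -3.046, 0.0]
ft_force: [0.1, -0.7, 2.7]
width: 0.7
```

The flange has gone well past the pin's height, where it would have stopped at a bar top of about 166. I press on to the hard stop.

>>> play_rows:
  increments: "0 0 0 -0.001 0; 0 0 0 -0.001 0; 0 0 0 -0.0005 0; 0 0 0 0 0; 0 0 0 0 0"

```text
t: 13.45
ee_pos: [594.6, -98.4, 156.4]
orientation: [0.768, 3.044, 0.0]
ft_force: [-0.9, -0.7, 11.4]
width: 0.4
```

>>> play_rows:
  increments: "0 0 0 -0.001 0; 0 0 0 0 0; 0 0 0 0 0"

```text
t: 13.75
ee_pos: [594.6, -98.4, 156.3]
orientation: [0.768, 3.044, 0.0]
ft_force: [-4.0, 1.1, 18.5]
width: 0.6
```

>>> play_rows:
  increments: "0 0 0 0.003 0; 0 0 0 0.01 0; 0 0 0 0.03 0; 0 0 0 0.03 0; 0 0 0 0.03 0; 0 -0.03 -0.01 0 0; 0 -0.03 -0.01 0 0; 0 -0.03 -0.01 0 0; 0 -0.03 -0.01 0 0; 0 0 0 0 0; 0 0 0 0 0"

```text
t: 14.85
ee_pos: [473.7, -138.4, 257.5]
orientation: [0.77, 3.045, 0.0]
ft_force: [0.5, -0.8, -0.2]
width: 0.5
```

```bash
sed -i 's/a-10:a+40,(b-45.*b+50)\]/a-60:a+60,b-60:b+60]/' chk.py; python3 chk.py 8.png
```

```text
14.85 [ 473.74266109 -138.38515427  257.45852416] [ 0.52912312 -0.77438169 -0.21659232] [-3.08422465e-01  1.85075942e-01  1.88133765e+00  1.91400636e-04
  1.07493284e+00 -1.38380607e+00]
yaw 151.60972398126378
scene bar deg -35.910354501515855 n 220 top z 155.1597889397231 mid ((0.7123966217041016, -0.3784217834472656), (15.483963012695312, 80.7940673828125), 54.15460968017578)
 flange z 137.1623182214239 1027
side bar deg -35.918747630704104 n 211 top z 156.38721374087265 mid ((0.98876953125, -0.6919727325439453), (16.818225860595703, 79.27566528320312), 53.898948669433594)
 flange z 138.48205103318764 849
```

View pics/8.png

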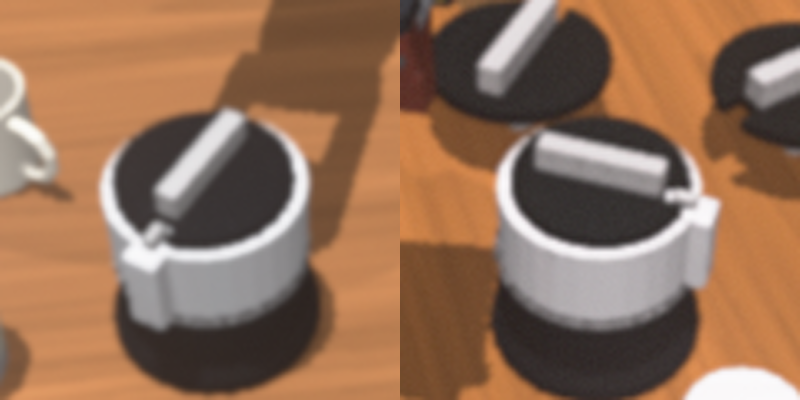

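The lid sits flush on the rim with the pin in the notch. It sank 13 mm in both views (bar top 169 to 156, flange top 151 to 138), and the hand is clear. I hand in.

```bash
python3 -c "
from workcell import ctrl
print(ctrl.close_job())"
```

```text
the job is handed in; nothing more can be done
None
```

The lid is fully home on the grinder, and the job was handed in at about 15 s of robot time.

**What I did:** With shut fingertips I pushed the notch end of the bar round about 71°, finishing with a small corrective nudge. I then pressed on the middle of the bar until it hit a hard stop, with up to 18.5 N at the wrist, and withdrew the hand. I never pinched the bar or lifted the lid.

**Last checks:**
- **Angle:** the bar is at −35.9° in both views, against the pin at about −36°. The pin estimates ranged from −34.5° to −37.6°, within the roughly 4° of play.
- **Height:** the lid sank 13 mm in both views. The bar top is at 155–156 mm, where 156 is home, and the flange is flush on the rim.
- **Hand:** it is about 100 mm above the lid and off to one side, and the wrist force is back to about zero.
- **Tin, mug and carton:** the arm's path stayed clear of them, but I did not re-measure them at the end.

No check failed. The two cameras differ by about 1.3 mm in height, which is within their calibration.

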